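# Line up the dose cups and open the safety-cap bottle

## Robot

A 6-joint arm with a two-finger parallel gripper is mounted at the origin on the work surface. World frame = base frame: x ahead of the robot, y to its left, z up, the work surface at z = 0. Lengths are in mm, angles in rad, forces in N, time in s.
With the tool pointing down it reaches from about 350 to 875 mm from the base axis. Payload 4.2 kg.
Tool frame: the origin (TCP) lies midway between the tips of the shut fingers; the grasp point (between the pads) lies 19 mm behind it; z points along the fingers, y is the line along which they close (so a half turn about z gives the same grasp; the last joint's range is limited). The gripper opens to 85 mm and grips with 20 to 120 N. Pads are 22 mm wide; open, the fingers measure 114 mm over their backs; the gripper's body (76 mm by 85 mm) begins 54 mm behind the grasp point. The pads swing forward as they close: fully open they stand 13 mm farther back than shut.
Start: joints at [0.259, 0.385, 0.008, 0, -1.194, -0.259], TCP at [624.979, 0.025, 231.312] pointing down, gripper open.
Joint ranges: [-3.14, 3.14], [-1.21, 2.06], [-1.07, 1.41], [-3.16, 2.05], [-2.99, -0.16], [-3.1, 3.1]. Speed limits (rad/s): [2.79, 2.79, 3.14, 3.14, 3.14, 3.14].

## Interface

Orientations are given as a unit quaternion [x, y, z, w].
In Python, from bench import arm gives the robot as it stands. The module is installed in compiled form; this text tells all that it offers.
- The arm moves only by the shell command python3 -m handwheel 'ROWS' [OPENING]. ROWS is JSON, a list of rows, each an object of numbers: "x", "y", "z": the shift along the world's x, y, z each as a share of 20 cm, from -1 to 1; "ax", "ay", "az": the turn, a rotation vector about the world's x, y, z each as a share of 90 degrees, from -1 to 1. In form: [{"x": .., "y": .., "z": .., "ax": .., "ay": .., "az": ..}, ...]. A call has exactly 8 rows; each row shifts and turns the commanded pose from where the row before left it; what a row does not reach is not made up. A row lasts 1/10 s, in which the tool goes at most 50 mm and 8.59 degrees, less where a joint would pass 70% of its speed; a pose out of reach is approached as far as the arm can. A call with a number of a shift or a turn outside -1 to 1 is refused whole. A call with a gripper value outside its range is refused whole. OPENING is the opening, from -1 (shut) to 1 (fully open), set as the call begins (- or left out, the last holds). The fingers move at their own pace and stop on an object; the grip force is fixed at half the most. Time passes only in rows, so rows that do not move let the fingers close, or fill a call up. It gives the time, the measured TCP pose, the force, the opening and the grip force at its end, in the units of the state.
- arm.read_state(): the state, without advancing time (a new reading comes with each control period).
- arm.get_image(name): name is "scene" or "side" or "wrist"; returns the picture (400x640x3 uint8, red, green, blue); there is no depth.
- arm.camera_params(name): a dict with "K" (3x3 intrinsics, pixels), "position" and "orientation" of the camera in the world. Camera axes: x right, y down, z forward; pixel columns grow to the right and rows downward; lengths in mm; the calibration is good to about 2 mm. A picture is of the moment at which its call begins: read the wrist's pose just before it. camera_params takes no time and is no camera call; for the wrist camera it gives the pose at the moment of the call.
- arm.job_done(): hands the job in; it is judged then, once.
The state is a dict: "clock": time; "joints": joint angles; "joint_vel": joint speeds; "joint_efforts": joint torques, N m; "position": TCP position; "ee_rot": TCP orientation; "contact_force": force on the tool from outside, world axes, zero at the start; "wrist_torque": the same for the moment, N m; "gripper_width": finger opening in mm; "grasp_force": force on a finger pad.
Only numpy, scipy, OpenCV 4.12 (cv2) and the standard library are available. Lean on these libraries where they do the work, as an engineer would, in place of code of your own. Each camera call takes 0.05 s, during which the arm holds its last target. There are 200 camera calls.

## Task

Get ready to portion vitamins: nudge the three small steel cups into an even row, one standing upright inside each printed ring on the cork mat, and then open the bottle in its holder: push its safety cap down, twist it anticlockwise (seen from above) while it is pushed down, and lift it straight off. Finish while still gripping the cap, held level and still about five centimetres straight above the bottle's open mouth; the cups stay in their rings, and the lunchbox, plates and cutlery are left alone.

Things in the scene. Friction and masses are not known exactly. Their poses are not given: they have to be found in the camera images.
- mat: cork mat fixed on the table, 170 mm (its x) by 240 mm (its y), 3 mm thick; origin at the centre of its underside. Three dark printed rings (inner diameter 59 mm) stand 75 mm apart in a straight row along its y axis
- ring_0 (a point): centre of the printed ring at the mat's -y end, on the mat's top face
- ring_1 (a point): centre of the middle printed ring, on the mat's top face
- ring_2 (a point): centre of the printed ring at the mat's +y end, on the mat's top face
- cup_a: round open steel cup, 44 mm across at the rim and slightly narrower at the foot, 40 mm high, 50 g, loose on the mat; origin at the centre of its underside, z up. The three cups are alike: any cup may go in any ring
- cup_b: round open steel cup, 44 mm across at the rim and slightly narrower at the foot, 40 mm high, 50 g, loose on the mat; origin at the centre of its underside, z up. The three cups are alike: any cup may go in any ring
- cup_c: round open steel cup, 44 mm across at the rim and slightly narrower at the foot, 40 mm high, 50 g, loose on the mat; origin at the centre of its underside, z up. The three cups are alike: any cup may go in any ring
- bottle: amber bottle held fast in a holder fixed to the table (neither turns nor lifts): wooden base 110 mm square, 10 mm high; rubber collar 76 mm across up to 35 mm; bottle 64 mm across up to 84 mm; neck 34 mm across (44 mm over its tabs) up to the mouth at 128 mm. Origin at the centre of the base's underside, z up along the bottle's axis, any yaw
- bottle_mouth (a point): centre of the bottle's mouth on its axis, 128 mm above the table. Cap pushed down more than 4 mm (stop at 8 mm) can turn anticlockwise seen from above, never clockwise; 0.75 to 1.25 rad from its seated position (best 1.0, hard stop at about 1.27) it is free to be lifted straight off. Without push and turn it does not come off
- cap: white ribbed round push-and-turn cap, loose, 30 g, 54 mm across (56 over the ribs, only for looks), 30 mm high. Origin at the centre of its lower rim, z up; seated, its origin is 110 mm above the table and its x axis within 0.06 rad of the bottle's. Three lugs inside lock under tabs on the neck, pushed up into notches by the spring in the mouth; 2 mm of sideways play
- liner (a joint): white sprung disc in the bottle's mouth that the cap pushes down: about 0 m with the cap seated (4 N), grows to 0.008 as the cap is pushed fully down (8 N), -0.001 with the cap off
- lunchbox: purple open lunchbox with a sliding divider, 120 x 170 x 50 mm, bystander; origin at the centre of its underside
- plates: two stacked white melamine plates, 170 mm across, 25 mm high, bystander; origin at the centre of the underside
- cutlery: spoon and fork in a grey clip holder, 50 x 200 x 20 mm, bystander; origin at the centre of the underside
Not all that is in view belongs to the job. Leave any yellow look-alike of the cup_a alone.

How it is judged (in metres and radians):
On the way, in this order (a step that is already met when the one before it is completed fails the run):
1. the three cups stand upright in a row, one in each ring (within 10 mm of its centre), at rest, with the cap still on (horizontal distance between any of cup_a, cup_b, cup_c and ring_0 below 0.01 m and horizontal distance between any of cup_a, cup_b, cup_c and ring_1 below 0.01 m and horizontal distance between any of cup_a, cup_b, cup_c and ring_2 below 0.01 m and angle between each of cup_a, cup_b, cup_c's own z axis and vertical below 0.15 rad and height (world z) of each of cup_a, cup_b, cup_c below 0.01 m and linear speed of each of cup_a, cup_b, cup_c below 0.02 m/s and z of cap in the frame of bottle below 0.114 m), for 0.2 s.
2. the cap is pushed down against its spring (value of joint liner above 0.003 m and z of cap in the frame of bottle below 0.108 m), for 0.05 s.
3. the cap, still down on the neck, is turned past its lock (angle between the x axis of cap and the x axis of bottle, either way round above 0.6 rad and z of cap in the frame of bottle below 0.114 m and horizontal distance between cap and bottle_mouth below 0.006 m), for 0.05 s.
At the end, for the whole second after the job is handed in: The cap is gripped by the fingers and held still, level (within 0.25 rad), its lower rim 20 to 100 mm above the bottle's mouth and within 25 mm of the bottle's axis, touching the bottle nowhere; the three cups stand upright and still on the mat, one within 10 mm of each ring's centre (horizontal distance between any of cup_a, cup_b, cup_c and ring_0 below 0.01 m and horizontal distance between any of cup_a, cup_b, cup_c and ring_1 below 0.01 m and horizontal distance between any of cup_a, cup_b, cup_c and ring_2 below 0.01 m and angle between each of cup_a, cup_b, cup_c's own z axis and vertical below 0.15 rad and height (world z) of each of cup_a, cup_b, cup_c below 0.01 m and linear speed of each of cup_a, cup_b, cup_c below 0.02 m/s and z of cap in the frame of bottle between 0.148 and 0.228 m and horizontal distance between cap and bottle_mouth below 0.025 m and angle between cap's own z axis and vertical below 0.25 rad and contact force between cap and the fingers above 0.5 N and contact force between cap and bottle below 0.1 N and linear speed of cap below 0.03 m/s); the arm keeps its last pose, push and grip.
It fails at once if a bystander (lunchbox, plates, cutlery) is shifted by more than 30 mm (distance of any of lunchbox, plates, cutlery from where it was at the start of the episode above 0.03 m).
It fails at once if a cup is knocked over (angle between any of cup_a, cup_b, cup_c's own z axis and vertical above 0.8 rad).
It also fails if it takes over 66 s, if anything falls off the work surface, if the arm or the gripper's body presses on something with over 40 N, if the wrist force passes 120 N, or if a joint passes its speed limit or range.

## Working session

There is one attempt and no reset: what is moved stays moved. The work goes in short steps, Python scripts to look and compute and a shell command to move; the robot and the scene stay as the last step left them, time stands still between calls to the robot, and variables do not carry over. Pictures are saved under pics/ and viewed, at most 10 in all, crops included, and the job is handed in when it is done.

```bash
mkdir -p pics
cat > h.py <<'E'
import numpy as np, cv2
from scipy.spatial.transform import Rotation as R
from bench import arm
def snap(n,f):
    p=arm.camera_params(n); im=arm.get_image(n); cv2.imwrite('pics/'+f+'.png',im[:,:,::-1]); np.save('pics/'+f+'.npy',np.array([p['K'],p['position'],p['orientation']],dtype=object),allow_pickle=True); return im
def load(f):
    K,p,q=np.load('pics/'+f+'.npy',allow_pickle=True); return np.array(K,float),np.array(p,float),R.from_quat(q) if np.size(q)==4 else R.from_matrix(q)
def ray(f,u,v,z):
    K,p,r=load(f); d=r.apply(np.linalg.solve(K,[u,v,1.])); return p+d*(z-p[2])/d[2]
def proj(f,X):
    K,p,r=load(f); c=K@r.inv().apply(np.array(X,float)-p).T; return (c[:2]/c[2]).T
E
python3 - <<'E'
from h import *
for n in ('scene','side','wrist'): snap(n,n+'0'); print(n,load(n+'0')[1],load(n+'0')[2].as_matrix().round(2).tolist())
print(arm.read_state())
E
```

```text
scene [1323.51469937  -76.06640663  992.42568015] [[0.1, 0.78, -0.62], [0.99, -0.07, 0.07], [0.01, -0.62, -0.78]]
side [  568.91379932 -1042.30479754   839.9061394 ] [[1.0, -0.02, 0.04], [-0.05, -0.56, 0.83], [0.01, -0.83, -0.56]]
wrist [624.82398942 -65.77345017 373.0955526 ] [[-1.0, -0.0, -0.0], [-0.0, 0.96, 0.26], [0.0, 0.26, -0.96]]
{'clock': 0.15, 'joints': array([ 2.58617654e-01,  3.85408642e-01,  6.96309508e-03, -3.15349882e-04,
       -1.19397096e+00, -2.58603324e-01]), 'joint_vel': array([ 0.00036083, -0.00250208,  0.00525355,  0.00068703, -0.00142661,
       -0.00053928]), 'joint_efforts': array([-6.03353892e-04, -3.92678475e+01,  1.88581592e+01,  4.18858320e+00,
       -3.39302780e-03,  5.70479813e-06]), 'position': array([6.24585070e+02, 2.21862170e-02, 2.30470103e+02]), 'ee_rot': array([-7.07070497e-01,  7.07142584e-01,  5.33975441e-04, -6.26577451e-04]), 'contact_force': array([0.16673185, 0.52812922, 0.11526403]), 'wrist_torque': array([-0.01250934, -0.05304733, -0.02662226]), 'grasp_force': 0.0, 'gripper_width': 85.16602129892951}
```

View pics/scene0.png

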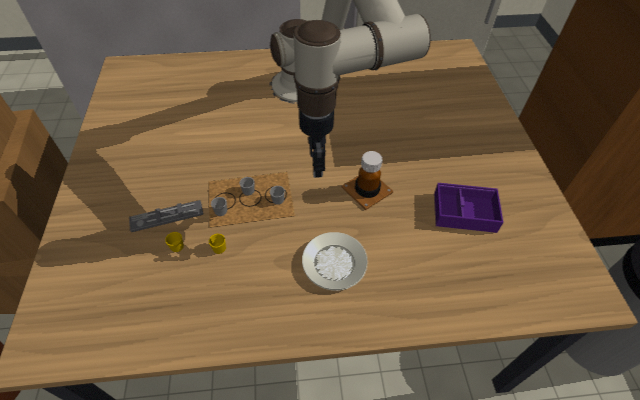

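View pics/side0.png

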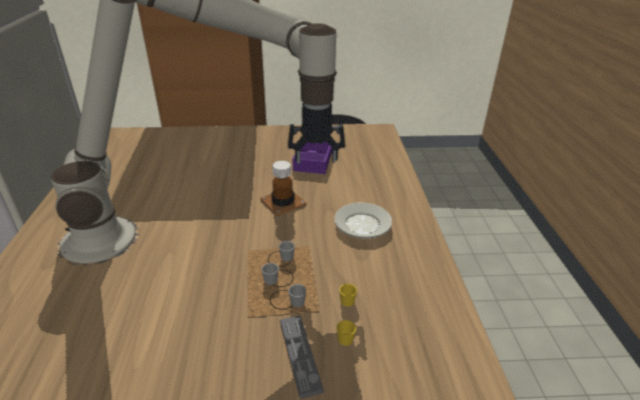

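The scene shows the mat with corners near (208,179), (290,174), (293,216), (210,224). The cups stand at about (219,208), (247,187) and (278,195), and the bottle cap at (372,160). The bottle base is at about (368,190).

Run:
```python
from h import *
for n,pts,z in [('scene0',[(208,179),(290,174),(293,216),(210,224)],3),('side0',[(250,250),(311,249),(319,310),(249,313)],3),('scene0',[(219,203),(247,182),(277,190)],43),('side0',[(287,246),(270,268),(297,291)],43),('scene0',[(372,157)],140),('side0',[(282,165)],140),('scene0',[(343,190),(370,174),(393,189),(368,207)],10)]:
    print(n,[ray(n,*p,z)[:2].round().tolist() for p in pts])
K,p,r=load('wrist0');print(K)
s=arm.read_state();T=R.from_quat(s['ee_rot']);print('cam in tool',T.inv().apply(p-s['position']),(T.inv()*r).as_matrix().round(3))
```

```text
scene0 [[444.0, -307.0], [447.0, -58.0], [606.0, -60.0], [612.0, -293.0]]
side0 [[438.0, -70.0], [608.0, -72.0], [619.0, -295.0], [452.0, -298.0]]
scene0 [[571.0, -263.0], [501.0, -185.0], [539.0, -100.0]]
side0 [[543.0, -104.0], [500.0, -188.0], [567.0, -270.0]]
scene0 [[527.0, 167.0]]
side0 [[529.0, 163.0]]
scene0 [[530.0, 94.0], [476.0, 185.0], [541.0, 242.0], [600.0, 156.0]]
[[333.76697525   0.         311.6051167 ]
 [  0.         333.76697525 201.68605363]
 [  0.           0.           1.        ]]
cam in tool [ 6.58143012e+01 -1.15475454e-02 -1.42617037e+02] [[ 0.    -0.965 -0.263]
 [ 1.     0.001 -0.001]
 [ 0.001 -0.263  0.965]]
```

View pics/wrist0.png

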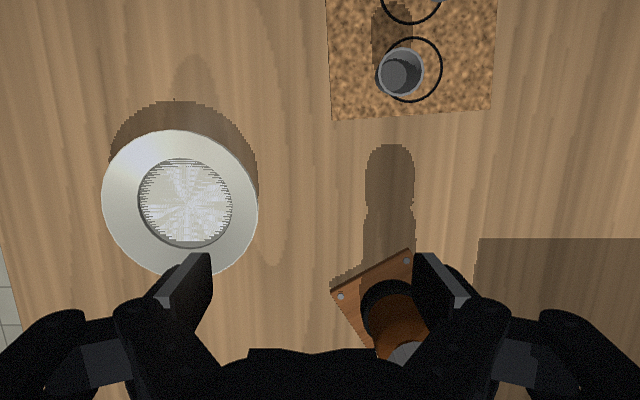

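The wrist view shows the near cup at about (400,72) and its ring at (413,70). The bottle is at the lower right. I'll shift so the whole mat is in view.

```bash
python3 -m handwheel '[{"x":-0.16,"y":0.08,"z":0.08},{"x":-0.16,"y":0.08,"z":0.08},{"x":-0.16,"y":0.08,"z":0.08},{},{},{},{},{}]'
python3 - <<'E'
from h import *
im=snap('wrist','w1')
g=cv2.resize(im[0:300,170:490],None,fx=2,fy=2,interpolation=cv2.INTER_CUBIC);cv2.imwrite('pics/w1c.png',g[:,:,::-1])
E
```

```text
invalid input at $[0]: expected keys x, y, z, ax, ay, az
```

All six keys are needed in every row.

```bash
python3 -m handwheel '[{"x":-0.16,"y":0.08,"z":0.08,"ax":0,"ay":0,"az":0},{"x":-0.16,"y":0.08,"z":0.08,"ax":0,"ay":0,"az":0},{"x":-0.16,"y":0.08,"z":0.08,"ax":0,"ay":0,"az":0},{"x":0,"y":0,"z":0,"ax":0,"ay":0,"az":0},{"x":0,"y":0,"z":0,"ax":0,"ay":0,"az":0},{"x":0,"y":0,"z":0,"ax":0,"ay":0,"az":0},{"x":0,"y":0,"z":0,"ax":0,"ay":0,"az":0},{"x":0,"y":0,"z":0,"ax":0,"ay":0,"az":0}]'
python3 - <<'E'
from h import *
im=snap('wrist','w1')
g=cv2.resize(im[0:300,170:490],None,fx=2,fy=2,interpolation=cv2.INTER_CUBIC);cv2.imwrite('pics/w1c.png',g[:,:,::-1])
E
```

```text
clock: 0.95
position: [529.3, 47.6, 278.3]
ee_rot: [-0.707, 0.707, 0.0, -0.001]
contact_force: [-0.3, -0.7, 0.1]
gripper_width: 85.7
grasp_force: 0.0
```

View pics/w1c.png

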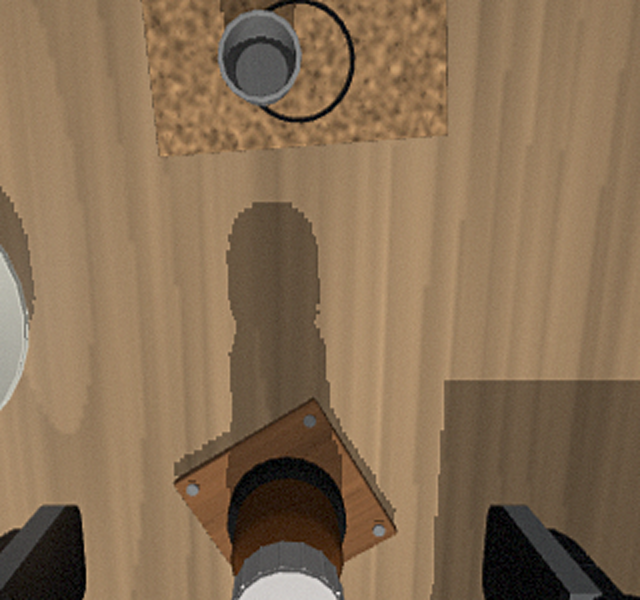

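This view shows the cup by ring_2 at crop (260,58), its ring centre at about (297,60), and the bottle base corner at (313,400). The camera looks towards +y, so I'll go further to -y.

```bash
python3 -m handwheel '[{"x":0,"y":-0.2,"z":0,"ax":0,"ay":0,"az":0},{"x":0,"y":-0.2,"z":0,"ax":0,"ay":0,"az":0},{"x":0,"y":-0.2,"z":0,"ax":0,"ay":0,"az":0},{"x":0,"y":-0.2,"z":0,"ax":0,"ay":0,"az":0},{"x":0,"y":-0.2,"z":0,"ax":0,"ay":0,"az":0},{"x":0,"y":0,"z":0,"ax":0,"ay":0,"az":0},{"x":0,"y":0,"z":0,"ax":0,"ay":0,"az":0},{"x":0,"y":0,"z":0,"ax":0,"ay":0,"az":0}]'
python3 - <<'E'
from h import *
im=snap('wrist','w2')
g=cv2.resize(im[0:300,150:470],None,fx=2,fy=2,interpolation=cv2.INTER_CUBIC);cv2.imwrite('pics/w2c.png',g[:,:,::-1])
E
```

```text
clock: 1.8
position: [529.1, -151.7, 279.0]
ee_rot: [0.707, -0.707, -0.0, 0.0]
contact_force: [0.5, 0.6, -0.6]
gripper_width: 85.4
grasp_force: 0.0
```

View pics/w2c.png

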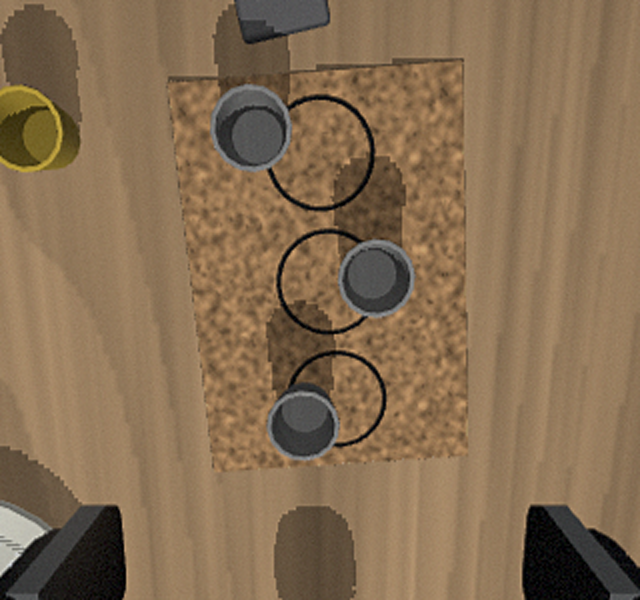

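The wrist shows all three cups, with rims at crop (251,127), (376,278) and (303,425). The ring centres are at about (321,152), (328,281) and (337,398), and the mat corners are clear.

Run:
```python
from h import *
from scipy.optimize import least_squares
o=np.array([150,0]); f='w2'
px=lambda l:[np.array(p)/2+o for p in l]
C=px([(169,77),(462,60),(467,456),(213,468)])
Rg=px([(321,152),(328,281),(337,398)])
P=[(85,-120),(-85,-120),(-85,120),(85,120),(0,-75),(0,0),(0,75)]
def model(v): 
    c,s=np.cos(v[2]),np.sin(v[2]); return [(v[0]+c*a-s*b,v[1]+s*a+c*b,3) for a,b in P]
fit=least_squares(lambda v:(proj(f,model(v))-np.array(C+Rg)).ravel(),[530,-180,0])
print(fit.x.round(3),fit.fun.reshape(-1,2).round(1).tolist())
rings=np.array(model(fit.x)[4:]);print('rings',rings.round(1).tolist(), [ray(f,*p,3).round(1)[:2].tolist() for p in Rg])
# cups: fit rim ellipses
def cup(pts):  # left,right,top,bottom extents of outer rim in crop
    def res(v):
        t=np.linspace(0,2*np.pi,73); q=proj(f,[(v[0]+22*np.cos(a),v[1]+22*np.sin(a),43) for a in t])
        q=(q-o)*2; return np.array([q[:,0].min(),q[:,0].max(),q[:,1].min(),q[:,1].max()])-pts
    r=least_squares(res,[530,-180],diff_step=1e-4); return r.x.round(1),r.fun.round(1)
for e in [(212,291,85,170),(339,413,239,318),(268,338,391,460)]: print(cup(np.array(e)))
print('yellow',ray(f,150+12,65,43).round())
# bottle from w1
o1=np.array([170,0])
print('base',[ray('w1',*(np.array(p)/2+o1),10)[:2].round(1).tolist() for p in [(313,399),(175,483),(397,530)]])
print('capwidth',[ray('w1',*(np.array(p)/2+o1),140)[:2].round(1).tolist() for p in [(236,600),(342,600),(289,572)]])
```

```text
[ 5.26142e+02 -1.82238e+02  6.20000e-02] [[-0.4, 0.7], [1.4, -0.8], [-0.0, -0.3], [-0.4, 1.0], [-0.1, -0.0], [0.2, -0.2], [-0.9, -0.2]]
rings [[530.8, -257.1, 3.0], [526.1, -182.2, 3.0], [521.5, -107.4, 3.0]] [[530.7, -257.1], [526.4, -182.0], [520.4, -107.1]]
(array([ 567.3, -265.1]), array([-2.1,  2.1, -2.1,  2.3]))
(array([ 499.8, -186.4]), array([-2.3,  2.3, -0.3,  0.4]))
(array([ 541.3, -100.4]), array([-2.1,  2.1, -0.9,  1. ]))
yellow [ 688. -264.   43.]
base [[510.3, 90.6], [600.7, 147.9], [452.8, 181.8]]
capwidth [[551.8, 154.8], [501.6, 154.9], [526.7, 140.1]]
```

Mat fit is good (sub-pixel to about 1 px) and agrees with the fixed cameras. Moves needed: cup A (-36.5, +8), B (+26, +4), C (-20, -7) mm. I'll grip each cup along x, slide it over, and release, starting with A.

```bash
python3 -m handwheel '[{"x":0.0475,"y":-0.142,"z":-0.17,"ax":0,"ay":0,"az":0},{"x":0.0475,"y":-0.142,"z":-0.17,"ax":0,"ay":0,"az":0},{"x":0.0475,"y":-0.142,"z":-0.17,"ax":0,"ay":0,"az":0},{"x":0.0475,"y":-0.142,"z":-0.17,"ax":0,"ay":0,"az":0},{"x":0,"y":0,"z":-0.22,"ax":0,"ay":0,"az":0},{"x":0,"y":0,"z":-0.22,"ax":0,"ay":0,"az":0},{"x":0,"y":0,"z":-0.22,"ax":0,"ay":0,"az":0},{"x":0,"y":0,"z":0,"ax":0,"ay":0,"az":0}]' 1
```

```text
clock: 2.65
position: [562.4, -263.2, 4.8]
ee_rot: [0.707, -0.707, -0.006, 0.003]
contact_force: [-1.2, 0.1, -0.4]
gripper_width: 85.1
grasp_force: 0.0
```

```bash
python3 -m handwheel '[{"x":0,"y":0,"z":0.025,"ax":0,"ay":0,"az":0},{"x":0,"y":0,"z":0,"ax":0,"ay":0,"az":0},{"x":0,"y":0,"z":0,"ax":0,"ay":0,"az":0},{"x":0,"y":0,"z":0,"ax":0,"ay":0,"az":0},{"x":0,"y":0,"z":0,"ax":0,"ay":0,"az":0},{"x":0,"y":0,"z":0,"ax":0,"ay":0,"az":0},{"x":0,"y":0,"z":0,"ax":0,"ay":0,"az":0},{"x":0,"y":0,"z":0,"ax":0,"ay":0,"az":0}]' -1
```

```text
clock: 3.45
position: [569.2, -265.8, 20.2]
ee_rot: [0.707, -0.707, 0.003, -0.002]
contact_force: [-0.2, 1.9, 6.1]
gripper_width: 40.6
grasp_force: 59.8
```

```bash
python3 -m handwheel '[{"x":-0.038,"y":0.008,"z":0,"ax":0,"ay":0,"az":0},{"x":-0.038,"y":0.008,"z":0,"ax":0,"ay":0,"az":0},{"x":-0.038,"y":0.008,"z":0,"ax":0,"ay":0,"az":0},{"x":-0.038,"y":0.008,"z":0,"ax":0,"ay":0,"az":0},{"x":-0.038,"y":0.008,"z":0,"ax":0,"ay":0,"az":0},{"x":0,"y":0,"z":0,"ax":0,"ay":0,"az":0},{"x":0,"y":0,"z":0,"ax":0,"ay":0,"az":0},{"x":0,"y":0,"z":0,"ax":0,"ay":0,"az":0}]'
```

```text
clock: 4.25
position: [531.9, -258.3, 20.1]
ee_rot: [0.708, -0.707, 0.004, -0.002]
contact_force: [1.5, 1.3, 8.9]
gripper_width: 40.4
grasp_force: 60.8
```

```bash
python3 -m handwheel '[{"x":0,"y":0,"z":0,"ax":0,"ay":0,"az":0},{"x":0,"y":0,"z":0,"ax":0,"ay":0,"az":0},{"x":0,"y":0,"z":0,"ax":0,"ay":0,"az":0},{"x":0,"y":0,"z":0,"ax":0,"ay":0,"az":0},{"x":0,"y":0,"z":0,"ax":0,"ay":0,"az":0},{"x":0,"y":0,"z":0.1,"ax":0,"ay":0,"az":0},{"x":0,"y":0,"z":0.2,"ax":0,"ay":0,"az":0},{"x":0,"y":0,"z":0.1,"ax":0,"ay":0,"az":0}]' 1
```

```text
clock: 5.05
position: [530.2, -258.1, 98.9]
ee_rot: [0.707, -0.707, 0.002, -0.001]
contact_force: [0.7, -0.5, 0.8]
gripper_width: 85.2
grasp_force: 0.0
```

```bash
python3 -m handwheel '[{"x":-0.076,"y":0.18,"z":0,"ax":0,"ay":0,"az":0},{"x":-0.076,"y":0.18,"z":0,"ax":0,"ay":0,"az":0},{"x":0,"y":0,"z":0,"ax":0,"ay":0,"az":0},{"x":0,"y":0,"z":-0.13,"ax":0,"ay":0,"az":0},{"x":0,"y":0,"z":-0.13,"ax":0,"ay":0,"az":0},{"x":0,"y":0,"z":-0.13,"ax":0,"ay":0,"az":0},{"x":0,"y":0,"z":0,"ax":0,"ay":0,"az":0},{"x":0,"y":0,"z":0,"ax":0,"ay":0,"az":0}]'; python3 -m handwheel '[{"x":0,"y":0,"z":0,"ax":0,"ay":0,"az":0},{"x":0,"y":0,"z":0,"ax":0,"ay":0,"az":0},{"x":0,"y":0,"z":0,"ax":0,"ay":0,"az":0},{"x":0,"y":0,"z":0,"ax":0,"ay":0,"az":0},{"x":0,"y":0,"z":0,"ax":0,"ay":0,"az":0},{"x":0,"y":0,"z":0,"ax":0,"ay":0,"az":0},{"x":0,"y":0,"z":0,"ax":0,"ay":0,"az":0},{"x":0,"y":0,"z":0,"ax":0,"ay":0,"az":0}]' -1
```

```text
clock: 5.85
position: [498.8, -185.9, 18.3]
ee_rot: [0.707, -0.707, -0.0, 0.0]
contact_force: [1.3, -0.5, 1.1]
gripper_width: 85.4
grasp_force: 0.0
clock: 6.65
position: [499.3, -185.7, 19.8]
ee_rot: [0.707, -0.707, 0.001, -0.001]
contact_force: [-0.2, 0.9, 5.6]
gripper_width: 40.8
grasp_force: 59.7
```

```bash
python3 -m handwheel '[{"x":0.034,"y":0.005,"z":0,"ax":0,"ay":0,"az":0},{"x":0.034,"y":0.005,"z":0,"ax":0,"ay":0,"az":0},{"x":0.034,"y":0.005,"z":0,"ax":0,"ay":0,"az":0},{"x":0.032,"y":0.005,"z":0,"ax":0,"ay":0,"az":0},{"x":0,"y":0,"z":0,"ax":0,"ay":0,"az":0},{"x":0,"y":0,"z":0,"ax":0,"ay":0,"az":0},{"x":0,"y":0,"z":0,"ax":0,"ay":0,"az":0},{"x":0,"y":0,"z":0,"ax":0,"ay":0,"az":0}]'; python3 -m handwheel '[{"x":0,"y":0,"z":0,"ax":0,"ay":0,"az":0},{"x":0,"y":0,"z":0,"ax":0,"ay":0,"az":0},{"x":0,"y":0,"z":0,"ax":0,"ay":0,"az":0},{"x":0,"y":0,"z":0,"ax":0,"ay":0,"az":0},{"x":0,"y":0,"z":0,"ax":0,"ay":0,"az":0},{"x":0,"y":0,"z":0.1,"ax":0,"ay":0,"az":0},{"x":0,"y":0,"z":0.2,"ax":0,"ay":0,"az":0},{"x":0,"y":0,"z":0.1,"ax":0,"ay":0,"az":0}]' 1
```

```text
clock: 7.45
position: [525.7, -181.8, 19.8]
ee_rot: [0.707, -0.707, 0.001, -0.0]
contact_force: [-2.6, -0.1, 6.0]
gripper_width: 40.4
grasp_force: 60.1
clock: 8.25
position: [526.7, -181.9, 100.9]
ee_rot: [0.707, -0.707, 0.002, -0.001]
contact_force: [1.6, -0.0, 0.3]
gripper_width: 85.2
grasp_force: 0.0
```

```bash
python3 -m handwheel '[{"x":0.037,"y":0.204,"z":0,"ax":0,"ay":0,"az":0},{"x":0.037,"y":0.204,"z":0,"ax":0,"ay":0,"az":0},{"x":0,"y":0,"z":0,"ax":0,"ay":0,"az":0},{"x":0,"y":0,"z":-0.14,"ax":0,"ay":0,"az":0},{"x":0,"y":0,"z":-0.13,"ax":0,"ay":0,"az":0},{"x":0,"y":0,"z":-0.13,"ax":0,"ay":0,"az":0},{"x":0,"y":0,"z":0,"ax":0,"ay":0,"az":0},{"x":0,"y":0,"z":0,"ax":0,"ay":0,"az":0}]'; python3 -m handwheel '[{"x":0,"y":0,"z":0,"ax":0,"ay":0,"az":0},{"x":0,"y":0,"z":0,"ax":0,"ay":0,"az":0},{"x":0,"y":0,"z":0,"ax":0,"ay":0,"az":0},{"x":0,"y":0,"z":0,"ax":0,"ay":0,"az":0},{"x":0,"y":0,"z":0,"ax":0,"ay":0,"az":0},{"x":0,"y":0,"z":0,"ax":0,"ay":0,"az":0},{"x":0,"y":0,"z":0,"ax":0,"ay":0,"az":0},{"x":0,"y":0,"z":0,"ax":0,"ay":0,"az":0}]' -1
```

```text
clock: 9.05
position: [540.2, -100.3, 18.3]
ee_rot: [0.707, -0.707, -0.0, 0.0]
contact_force: [0.8, 0.1, 0.3]
gripper_width: 86.0
grasp_force: 0.0
clock: 9.85
position: [540.9, -100.0, 19.9]
ee_rot: [0.707, -0.707, 0.001, -0.001]
contact_force: [0.2, 0.2, 4.7]
gripper_width: 40.8
grasp_force: 59.7
```

```bash
python3 -m handwheel '[{"x":-0.024,"y":-0.009,"z":0,"ax":0,"ay":0,"az":0},{"x":-0.024,"y":-0.009,"z":0,"ax":0,"ay":0,"az":0},{"x":-0.024,"y":-0.009,"z":0,"ax":0,"ay":0,"az":0},{"x":-0.024,"y":-0.008,"z":0,"ax":0,"ay":0,"az":0},{"x":0,"y":0,"z":0,"ax":0,"ay":0,"az":0},{"x":0,"y":0,"z":0,"ax":0,"ay":0,"az":0},{"x":0,"y":0,"z":0,"ax":0,"ay":0,"az":0},{"x":0,"y":0,"z":0,"ax":0,"ay":0,"az":0}]'; python3 -m handwheel '[{"x":0,"y":0,"z":0,"ax":0,"ay":0,"az":0},{"x":0,"y":0,"z":0,"ax":0,"ay":0,"az":0},{"x":0,"y":0,"z":0,"ax":0,"ay":0,"az":0},{"x":0,"y":0,"z":0,"ax":0,"ay":0,"az":0},{"x":0,"y":0,"z":0,"ax":0,"ay":0,"az":0},{"x":0,"y":0,"z":0.1,"ax":0,"ay":0,"az":0},{"x":0,"y":0,"z":0.2,"ax":0,"ay":0,"az":0},{"x":0,"y":0,"z":0.2,"ax":0,"ay":0,"az":0}]' 1;  python3 -m handwheel '[{"x":0,"y":-0.08,"z":0.2,"ax":0,"ay":0,"az":0},{"x":0,"y":-0.08,"z":0.2,"ax":0,"ay":0,"az":0},{"x":0,"y":-0.08,"z":0.2,"ax":0,"ay":0,"az":0},{"x":0.03,"y":0,"z":0.2,"ax":0,"ay":0,"az":0},{"x":0,"y":0,"z":0,"ax":0,"ay":0,"az":0},{"x":0,"y":0,"z":0,"ax":0,"ay":0,"az":0},{"x":0,"y":0,"z":0,"ax":0,"ay":0,"az":0},{"x":0,"y":0,"z":0,"ax":0,"ay":0,"az":0}]'
python3 - <<'E'
from h import *
im=snap('wrist','w3')
g=cv2.resize(im[0:300,150:470],None,fx=2,fy=2,interpolation=cv2.INTER_CUBIC);cv2.imwrite('pics/w3c.png',g[:,:,::-1])
E
```

```text
clock: 10.65
position: [522.6, -107.1, 19.9]
ee_rot: [0.707, -0.707, 0.002, -0.001]
contact_force: [0.9, 0.1, 7.6]
gripper_width: 41.0
grasp_force: 60.6
clock: 11.45
position: [520.1, -107.0, 118.7]
ee_rot: [0.707, -0.707, -0.001, 0.001]
contact_force: [0.8, -0.2, 0.1]
gripper_width: 85.3
grasp_force: 0.0
clock: 12.25
position: [526.2, -154.7, 276.7]
ee_rot: [0.707, -0.707, -0.001, 0.001]
contact_force: [1.0, -0.5, 0.7]
gripper_width: 85.5
grasp_force: 0.0
```

View pics/w3c.png

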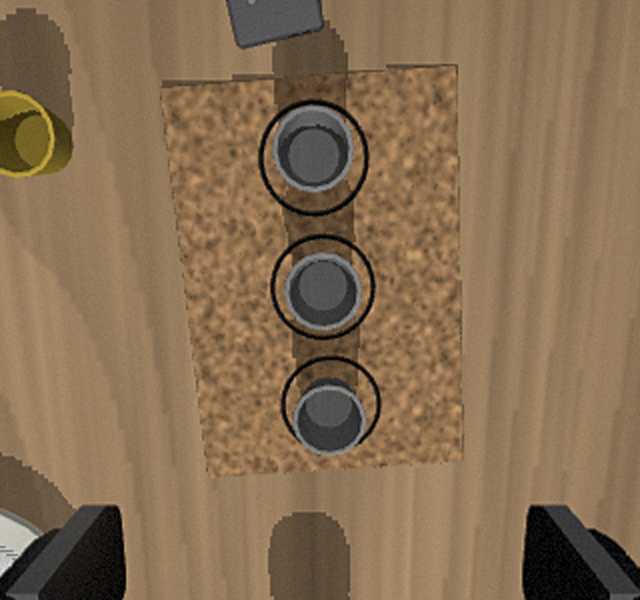

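All three cups stand centred in their rings: their feet at (313,152), (323,286) and (330,402) against ring centres (314,157), (323,287) and (331,404). Next I'll look at the bottle from above.

```bash
python3 -m handwheel '[{"x":0,"y":0.245,"z":0,"ax":0,"ay":0,"az":0},{"x":0,"y":0.245,"z":0,"ax":0,"ay":0,"az":0},{"x":0,"y":0.245,"z":0,"ax":0,"ay":0,"az":0},{"x":0,"y":0.245,"z":0,"ax":0,"ay":0,"az":0},{"x":0,"y":0.245,"z":0,"ax":0,"ay":0,"az":0},{"x":0,"y":0.245,"z":0,"ax":0,"ay":0,"az":0},{"x":0,"y":0.245,"z":0,"ax":0,"ay":0,"az":0},{"x":0,"y":0,"z":0,"ax":0,"ay":0,"az":0}]';python3 -m handwheel '[{"x":0,"y":0,"z":0,"ax":0,"ay":0,"az":0},{"x":0,"y":0,"z":0,"ax":0,"ay":0,"az":0},{"x":0,"y":0,"z":0,"ax":0,"ay":0,"az":0},{"x":0,"y":0,"z":0,"ax":0,"ay":0,"az":0},{"x":0,"y":0,"z":0,"ax":0,"ay":0,"az":0},{"x":0,"y":0,"z":0,"ax":0,"ay":0,"az":0},{"x":0,"y":0,"z":0,"ax":0,"ay":0,"az":0},{"x":0,"y":0,"z":0,"ax":0,"ay":0,"az":0}]'
python3 - <<'E'
from h import *
im=snap('wrist','w4')
g=cv2.resize(im[0:300,150:470],None,fx=2,fy=2,interpolation=cv2.INTER_CUBIC);cv2.imwrite('pics/w4c.png',g[:,:,::-1])
E
```

```text
clock: 13.1
position: [526.6, 192.9, 276.7]
ee_rot: [0.709, -0.705, -0.0, 0.001]
contact_force: [0.1, -0.0, -0.1]
gripper_width: 85.4
grasp_force: 0.0
clock: 13.9
position: [527.0, 187.9, 278.4]
ee_rot: [-0.707, 0.707, 0.0, 0.0]
contact_force: [-0.9, -0.0, -0.0]
gripper_width: 85.4
grasp_force: 0.0
```

View pics/w4c.png

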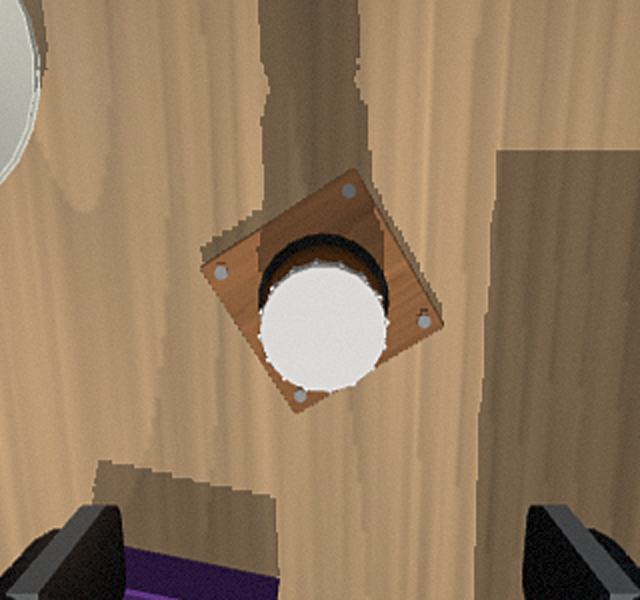

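The cap top is a disc centred at crop (323,328), and the base corners are at (352,168), (201,267), (443,323) and (297,412).

Run:
```python
from h import *
q=lambda p,z:ray('w4',p[0]/2+150,p[1]/2,z)[:2]
c=np.array([q(p,10) for p in [(352,168),(201,267),(297,412),(443,323)]]);print(c.round(1).tolist(),'base ctr',c.mean(0).round(1),'sides',np.linalg.norm(c-np.roll(c,1,0),axis=1).round(1))
im=cv2.imread('pics/w4.png');m=(im.min(2)>170).astype(np.uint8);m[:,:270]=0;m[:,360:]=0
k=max(cv2.findContours(m,0,2)[0],key=cv2.contourArea);(x,y),r=cv2.minEnclosingCircle(k);e=cv2.fitEllipse(k);print(x*2-300,y*2,r*2,e)
M=cv2.moments(k);ctr=(2*M['m10']/M['m00']-300,2*M['m01']/M['m00']);print(ctr,q(ctr,140).round(1),q((259,328),140).round(1),q((387,328),140).round(1))
print(arm.read_state()['position'],arm.read_state()['joints'].round(2))
```

```text
[[510.7, 91.9], [601.4, 148.6], [544.2, 239.8], [453.4, 182.5]] base ctr [527.4 165.7] sides [107.1 106.9 107.6 107.3]
322.65057373046875 327.0361328125 65.54338836669922 ((311.1390686035156, 164.06106567382812), (61.28631591796875, 62.65909194946289), 95.14356231689453)
(322.48748530152864, 328.2856822890419) [527.6 165.7] [554.5 165.6] [500.3 165.5]
[526.98182643 187.98067292 278.35817056] [ 0.63  0.24 -0.08 -0.   -1.25 -0.63]
```

Base centre (527.4, 165.7) and cap centre (527.6, 165.7) agree to within 0.2 mm. I'll descend over the cap.

```bash
python3 -m handwheel '[{"x":0.0025,"y":-0.055,"z":-0.15,"ax":0,"ay":0,"az":0},{"x":0,"y":-0.056,"z":-0.15,"ax":0,"ay":0,"az":0},{"x":0,"y":0,"z":-0.15,"ax":0,"ay":0,"az":0},{"x":0,"y":0,"z":-0.15,"ax":0,"ay":0,"az":0},{"x":0,"y":0,"z":-0.1,"ax":0,"ay":0,"az":0},{"x":0,"y":0,"z":-0.1,"ax":0,"ay":0,"az":0},{"x":0,"y":0,"z":-0.08,"ax":0,"ay":0,"az":0},{"x":0,"y":0,"z":0,"ax":0,"ay":0,"az":0}]'; python3 -m handwheel '[{"x":0,"y":0,"z":0,"ax":0,"ay":0,"az":0},{"x":0,"y":0,"z":0,"ax":0,"ay":0,"az":0},{"x":0,"y":0,"z":0,"ax":0,"ay":0,"az":0},{"x":0,"y":0,"z":0,"ax":0,"ay":0,"az":0},{"x":0,"y":0,"z":0,"ax":0,"ay":0,"az":0},{"x":0,"y":0,"z":0,"ax":0,"ay":0,"az":0},{"x":0,"y":0,"z":0,"ax":0,"ay":0,"az":0},{"x":0,"y":0,"z":0,"ax":0,"ay":0,"az":0}]'
```

```text
clock: 14.75
position: [526.0, 165.1, 100.0]
ee_rot: [-0.707, 0.707, 0.001, -0.003]
contact_force: [-0.7, -0.2, -0.5]
gripper_width: 85.4
grasp_force: 0.0
clock: 15.55
position: [527.5, 165.8, 102.3]
ee_rot: [0.707, -0.707, 0.0, 0.0]
contact_force: [-0.3, -0.2, 0.4]
gripper_width: 85.4
grasp_force: 0.0
```

Right on axis. Close on the cap.

```bash
python3 -m handwheel '[{"x":0,"y":0,"z":0,"ax":0,"ay":0,"az":0},{"x":0,"y":0,"z":0,"ax":0,"ay":0,"az":0},{"x":0,"y":0,"z":0,"ax":0,"ay":0,"az":0},{"x":0,"y":0,"z":0,"ax":0,"ay":0,"az":0},{"x":0,"y":0,"z":0,"ax":0,"ay":0,"az":0},{"x":0,"y":0,"z":0,"ax":0,"ay":0,"az":0},{"x":0,"y":0,"z":0,"ax":0,"ay":0,"az":0},{"x":0,"y":0,"z":0,"ax":0,"ay":0,"az":0}]' -1
```

```text
clock: 16.35
position: [527.5, 165.8, 102.4]
ee_rot: [0.707, -0.707, 0.0, 0.0]
contact_force: [-1.8, 0.1, 3.8]
gripper_width: 53.5
grasp_force: 62.3
```

```bash
python3 -m handwheel '[{"x":0,"y":0,"z":-0.007,"ax":0,"ay":0,"az":0},{"x":0,"y":0,"z":-0.007,"ax":0,"ay":0,"az":0},{"x":0,"y":0,"z":-0.007,"ax":0,"ay":0,"az":0},{"x":0,"y":0,"z":-0.007,"ax":0,"ay":0,"az":0},{"x":0,"y":0,"z":-0.007,"ax":0,"ay":0,"az":0},{"x":0,"y":0,"z":0,"ax":0,"ay":0,"az":0},{"x":0,"y":0,"z":0,"ax":0,"ay":0,"az":0},{"x":0,"y":0,"z":0,"ax":0,"ay":0,"az":0}]'
```

```text
clock: 17.15
position: [527.5, 165.8, 95.7]
ee_rot: [0.707, -0.707, 0.0, -0.0]
contact_force: [-3.1, -0.6, 7.0]
gripper_width: 53.1
grasp_force: 62.5
```

Down 6.7 mm at 7 N, as the spring predicts. Now twist anticlockwise by about 1 rad.

```bash
python3 -m handwheel '[{"x":0,"y":0,"z":0,"ax":0,"ay":0,"az":0.08},{"x":0,"y":0,"z":0,"ax":0,"ay":0,"az":0.08},{"x":0,"y":0,"z":0,"ax":0,"ay":0,"az":0.08},{"x":0,"y":0,"z":0,"ax":0,"ay":0,"az":0.08},{"x":0,"y":0,"z":0,"ax":0,"ay":0,"az":0.08},{"x":0,"y":0,"z":0,"ax":0,"ay":0,"az":0.08},{"x":0,"y":0,"z":0,"ax":0,"ay":0,"az":0.08},{"x":0,"y":0,"z":0,"ax":0,"ay":0,"az":0.08}]';python3 -m handwheel '[{"x":0,"y":0,"z":0,"ax":0,"ay":0,"az":0},{"x":0,"y":0,"z":0,"ax":0,"ay":0,"az":0},{"x":0,"y":0,"z":0,"ax":0,"ay":0,"az":0},{"x":0,"y":0,"z":0,"ax":0,"ay":0,"az":0},{"x":0,"y":0,"z":0,"ax":0,"ay":0,"az":0},{"x":0,"y":0,"z":0,"ax":0,"ay":0,"az":0},{"x":0,"y":0,"z":0,"ax":0,"ay":0,"az":0},{"x":0,"y":0,"z":0,"ax":0,"ay":0,"az":0}]'; python3 -c "
from h import *
s=arm.read_state();print(R.from_quat(s['ee_rot']).as_matrix().round(3),s['wrist_torque'],s['joints'].round(2))"
```

```text
clock: 17.95
position: [529.0, 166.6, 96.4]
ee_rot: [0.961, -0.276, 0.002, -0.001]
contact_force: [-0.5, 0.9, 5.8]
gripper_width: 53.2
grasp_force: 62.6
clock: 18.75
position: [529.1, 166.6, 96.3]
ee_rot: [0.96, -0.279, 0.002, -0.001]
contact_force: [-0.7, 0.7, 6.3]
gripper_width: 53.1
grasp_force: 62.5
[[ 0.845 -0.535  0.004]
 [-0.535 -0.845  0.001]
 [ 0.002 -0.003 -1.   ]] [-0.02393315  0.10233234 -0.00580481] [ 0.6   0.4  -0.35  0.   -0.82  0.41]
```

The tool turned 57.7° with almost no residual torque. Lift gently and watch the force.

```bash
python3 -m handwheel '[{"x":0,"y":0,"z":0.01,"ax":0,"ay":0,"az":0},{"x":0,"y":0,"z":0.01,"ax":0,"ay":0,"az":0},{"x":0,"y":0,"z":0.01,"ax":0,"ay":0,"az":0},{"x":0,"y":0,"z":0.01,"ax":0,"ay":0,"az":0},{"x":0,"y":0,"z":0.01,"ax":0,"ay":0,"az":0},{"x":0,"y":0,"z":0.01,"ax":0,"ay":0,"az":0},{"x":0,"y":0,"z":0,"ax":0,"ay":0,"az":0},{"x":0,"y":0,"z":0,"ax":0,"ay":0,"az":0}]'
```

```text
clock: 19.55
position: [527.0, 165.6, 106.8]
ee_rot: [0.96, -0.279, -0.001, 0.0]
contact_force: [-0.4, -0.7, 0.6]
gripper_width: 53.3
grasp_force: 62.7
```

No resistance, so the cap is free. Lift a further 63 mm, then look.

```bash
python3 -m handwheel '[{"x":0,"y":0,"z":0.02,"ax":0,"ay":0,"az":0},{"x":0,"y":0,"z":0.04,"ax":0,"ay":0,"az":0},{"x":0,"y":0,"z":0.06,"ax":0,"ay":0,"az":0},{"x":0,"y":0,"z":0.06,"ax":0,"ay":0,"az":0},{"x":0,"y":0,"z":0.06,"ax":0,"ay":0,"az":0},{"x":0,"y":0,"z":0.05,"ax":0,"ay":0,"az":0},{"x":0,"y":0,"z":0.025,"ax":0,"ay":0,"az":0},{"x":0,"y":0,"z":0,"ax":0,"ay":0,"az":0}]'; python3 -m handwheel '[{"x":0,"y":0,"z":0,"ax":0,"ay":0,"az":0},{"x":0,"y":0,"z":0,"ax":0,"ay":0,"az":0},{"x":0,"y":0,"z":0,"ax":0,"ay":0,"az":0},{"x":0,"y":0,"z":0,"ax":0,"ay":0,"az":0},{"x":0,"y":0,"z":0,"ax":0,"ay":0,"az":0},{"x":0,"y":0,"z":0,"ax":0,"ay":0,"az":0},{"x":0,"y":0,"z":0,"ax":0,"ay":0,"az":0},{"x":0,"y":0,"z":0,"ax":0,"ay":0,"az":0}]'
python3 - <<'E'
from h import *
a=snap('side','s5')[100:320,200:400]; b=snap('scene','c5')[100:320,180:440]
g=cv2.resize(np.hstack([a,b]),None,fx=1.7,fy=1.7,interpolation=cv2.INTER_CUBIC);cv2.imwrite('pics/s5c.png',g[:,:,::-1])
E
```

```text
clock: 20.35
position: [527.8, 166.1, 171.4]
ee_rot: [0.96, -0.279, 0.001, -0.001]
contact_force: [-0.3, 0.7, -0.3]
gripper_width: 53.0
grasp_force: 62.8
clock: 21.15
position: [527.5, 165.8, 170.3]
ee_rot: [0.96, -0.279, 0.0, 0.0]
contact_force: [-0.1, 0.4, -1.0]
gripper_width: 53.0
grasp_force: 62.8
```

View pics/s5c.png

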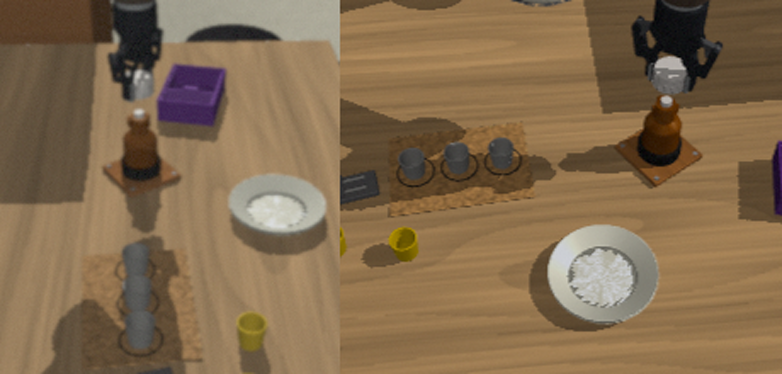

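The cap (crop (140,85) and (670,75)) is in the fingers above the open mouth (140,115), and the cups stand in their rings. The lower rim is about 50 mm above the mouth and the arm is still, so I'll hand it in.

```bash
python3 -c "
from bench import arm
print(arm.job_done())"
```

```text
the job is handed in; nothing more can be done
None
```

I handed the job in at about 21 s of the 66 s allowed: the three cups stand in their rings, and the gripper holds the bottle's cap about 50 mm above its open mouth; the hand-in returned no verdict.

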